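Open the left bay of the blue reagent cabinet

TASK

I need the reagents in the left bay of the small cabinet with the blue sliding doors. Take the yellow pull of its left-hand door, slide that door to the right behind its neighbour until it reaches its stop, and let go. Leave the neighbouring blue door where it is, and do not knock the amber bottle that stands on the bench in front.

Things in the scene. Friction and masses are not known exactly. Their poses are not given: they have to be found in the camera images.
- blue_rear (a joint): Left-hand door (seen from the robot) of the blue-doored cabinet, on the rear track, 180 mm wide. Value in m: 0 shut, grows as it slides right behind its neighbour, rigid stop at 0.100. Starts at 0 to 0.03; 2.5 N friction, stays where left. The fixed cabinet, 360 wide, 200 deep, 220 tall, clear top, faces the robot, turned up to 7 degrees; a green-doored one stands beside it.
- blue_rear_pull (a point): Grip point on this door's yellow pull, an upright bar 12 mm wide (y), 14 thick (x), 75 tall; the point is on its centre line, 17 below its top, 188 above the bench. x points into the cabinet, y left along the track, z up; opens along -y. The bar is 28 mm in front of the cabinet top's edge, 36 in front of the front door's face; fingers beside it pass freely. Pinch across y from above.
- blue_front_pull (a point): The like point on the white pull of the right-hand blue door, on the front track: same bar, height and axes. That door also slides freely; it starts fully to the right, its pull 280 mm right of the yellow one's shut place, and must stay there.
- amber_bottle: Loose amber glass bottle with a black cap, 56 mm across and 110 mm tall, standing on the bench between robot and cabinets; origin at the centre of its underside, z up along the bottle. To be left standing where it is.
Things that resemble listed ones, but are neither listed nor needed, are in the scene too. Of the things shaped like the amber_bottle, the amber one is meant.

How it is judged (in metres and radians):
At the end, for the whole second after the job is handed in: The left-hand blue door is slid to the right behind its neighbour to within 12 mm of its stop (joint above 0.088 m) and at rest; the neighbouring blue door is within 15 mm of where it started; the amber bottle stands upright within 30 mm of where it started (value of joint blue_rear above 0.088 m and velocity of joint blue_rear between -0.01 and 0.01 m/s and distance of blue_front_pull from where it was at the start of the episode below 0.015 m and distance of amber_bottle from where it was at the start of the episode below 0.03 m and angle between amber_bottle's own z axis and vertical below 0.2 rad); the robot touches nothing.
It fails at once if the neighbouring blue door was moved by 15 mm or more (distance of blue_front_pull from where it was at the start of the episode above 0.015 m).
It fails at once if the amber bottle was shoved 30 mm or knocked over (distance of amber_bottle from where it was at the start of the episode above 0.03 m or angle between amber_bottle's own z axis and vertical above 0.5 rad).
It also fails if it takes over 32 s, if anything falls off the work surface, if the arm or the gripper's body presses on something with over 40 N, if the wrist force passes 120 N, or if a joint passes its speed limit or range.

ROBOT

A 6-joint arm with a two-finger parallel gripper is mounted at the origin on the work surface. World frame = base frame: x ahead of the robot, y to its left, z up, the work surface at z = 0. Lengths are in m, angles in degrees, forces in N, time in s.
With the tool pointing down it reaches from about 0.3 to 0.875 m from the base axis. Payload 4.2 kg.
Tool frame: the origin (TCP) lies at the very end of the fingers, on their centre line; the grasp point (between the pads) lies 19 mm behind it; z points along the fingers, y is the line along which they close (so a half turn about z gives the same grasp; the last joint's range is limited). The gripper opens to 85 mm and grips with 20 to 120 N. Pads are 22 mm wide; open, the fingers measure 114 mm over their backs; the gripper's body (76 mm by 85 mm) begins 54 mm behind the grasp point. The pads swing forward as they close: fully open they stand 13 mm farther back than shut.
Start: joints at [68.984, 18.312, 89.639, -0, 72.044, -1.146], TCP at [0.195, 0.541, 0.231] pointing down, gripper open.
Joint ranges: [-177.97, 177.97], [-48.28, 115.42], [12.27, 149.76], [-77.06, 257.06], [2.81, 150.46], [-146.56, 146.56]. Speed limits (degrees/s): [147.25, 147.25, 180, 180, 180, 180].

INTERFACE

Orientations are given as a 3x3 rotation matrix whose columns are the frame's x, y, z axes.
In Python, from plant import status, eyes, arm gives the robot as it stands. The module is installed in compiled form; this text tells all that it offers.
- The arm moves only by the tool servo_tool, never from a script. Its argument "commands" is a list of rows, each an object of numbers: "x", "y", "z": the shift along the world's x, y, z in m; "rx", "ry", "rz": the turn, a rotation vector about the world's x, y, z in rad; "fingers": the opening in per cent of the stroke, from 0 (shut) to 100 (fully open). A call has 1 to 12 rows; each row is the pose to reach, as a shift and turn from the pose commanded when the call began; what a row does not reach only later rows make up. A row lasts 1/8 s, in which the tool goes at most 62.5 mm and 10.7 degrees, less where a joint would pass 70% of its speed; a pose out of reach is approached as far as the arm can. A call with a gripper value outside its range is refused whole. The fingers move at their own pace and stop on an object; "force" is the grip in N (left out, the last holds). Time passes only in rows, so rows that repeat a pose let the fingers close. It gives the time, the measured TCP pose, the force, the opening and the grip force at its end, in the units of the state.
- status.get_state(): the state, without advancing time (a new reading comes with each control period).
- eyes.read_camera(name): name is "scene" or "top" or "wrist"; returns a dict with "img" (400x640x3 uint8, red, green, blue), "camera_matrix" (3x3 intrinsics, pixels), "pose" (4x4, takes a point from camera to world coordinates). Camera axes: x right, y down, z forward; pixel columns grow to the right and rows downward; lengths in m; the calibration is good to about 2 mm. A picture is of the moment at which its call begins. There is no depth.
- arm.sign_off(): hands the job in; it is judged then, once.
The state is a dict: "time": time; "joint_positions": joint angles; "dq": joint speeds; "joint_efforts": joint torques, N m; "ee_pos": TCP position; "ee_rot": TCP orientation; "ft_force": force on the tool from outside, world axes, zero at the start; "ft_torque": the same for the moment, N m; "gripper_width": finger opening in m; "grasp_force": force on a finger pad.
Only numpy, scipy, OpenCV 4.12 (cv2) and the standard library are available. Lean on these libraries where they do the work, as an engineer would, in place of code of your own. Each camera call takes 0.05 s, during which the arm holds its last target. There are 200 camera calls.

## Working session

There is one attempt and no reset: what is moved stays moved. The work goes in short steps, Python scripts to look and compute and a tool call to move; the robot and the scene stay as the last step left them, time stands still between calls to the robot, and variables do not carry over. Pictures are saved under pics/ and viewed, at most 10 in all, crops included, and the job is handed in when it is done.

Besides the shell and the picture viewer there is one more tool, called as name([rows], argument=value, ...), one row to a line, values as JSON. servo_tool: Moves the arm, as the interface text tells. Its arguments: {"type":"object","properties":{"commands":{"type":"array","items":{"type":"object","properties":{"x":{"type":"number"},"y":{"type":"number"},"z":{"type":"number"},"rx":{"type":"number"},"ry":{"type":"number"},"rz":{"type":"number"},"fingers":{"type":"number"}}}},"force":{"type":"number"}},"required":["commands"]}

```bash
mkdir -p pics; cat > h.py <<'E'
import cv2,numpy as np
from plant import status,eyes,arm
def snap(n,f):
    c=eyes.read_camera(n); cv2.imwrite('pics/'+f+'.png',c['img'][:,:,::-1]); np.savez('pics/'+f+'.npz',K=c['camera_matrix'],P=c['pose'],img=c['img']); return c
def ray(f,u,v):
    d=np.load('pics/'+f+'.npz'); r=d['P'][:3,:3]@np.linalg.solve(d['K'],[u,v,1]); return d['P'][:3,3],r/np.linalg.norm(r)
def onz(f,u,v,z):
    o,r=ray(f,u,v); return o+r*(z-o[2])/r[2]
def tri(*obs):
    A=0;b=0
    for f,u,v in obs:
        o,r=ray(f,u,v); M=np.eye(3)-np.outer(r,r); A=A+M; b=b+M@o
    p=np.linalg.solve(A,b)
    return p,[np.linalg.norm(np.cross(p-ray(*o)[0],ray(*o)[1])) for o in obs]
E
python3 - <<'E'
from h import *
for n in('scene','top'):
    c=snap(n,n+'1'); print(c['pose'].round(3).tolist(),c['camera_matrix'].round(0).tolist())
s=status.get_state(); print(s['time'],s['ee_rot'],s['gripper_width'])
E
```

```text
[[0.843, 0.347, -0.411, 0.986], [0.538, -0.554, 0.635, -0.71], [-0.007, -0.757, -0.654, 0.89], [0.0, 0.0, 0.0, 1.0]] [[469.0, 0.0, 318.0], [0.0, 469.0, 203.0], [0.0, 0.0, 1.0]]
[[-0.019, -0.986, 0.163, 0.337], [-1.0, 0.02, 0.002, -0.015], [-0.005, -0.163, -0.987, 1.168], [0.0, 0.0, 0.0, 1.0]] [[397.0, 0.0, 324.0], [0.0, 397.0, 200.0], [0.0, 0.0, 1.0]]
0.1 [[-9.40480167e-01  3.39848076e-01 -5.83983619e-04]
 [ 3.39848576e-01  9.40478976e-01 -1.49734049e-03]
 [ 4.03560308e-05 -1.60668503e-03 -9.99998708e-01]] 0.08522459339526471
```

View pics/scene1.png

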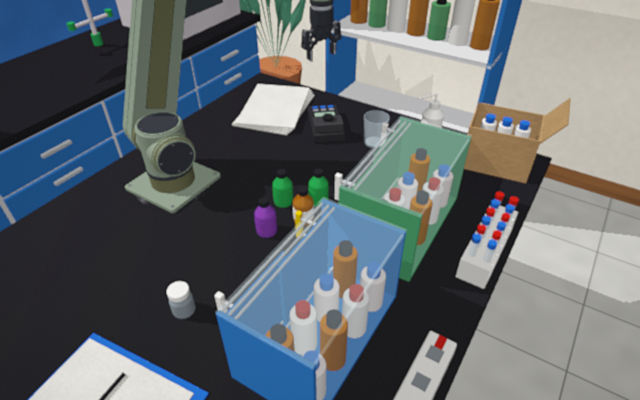

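View pics/top1.png

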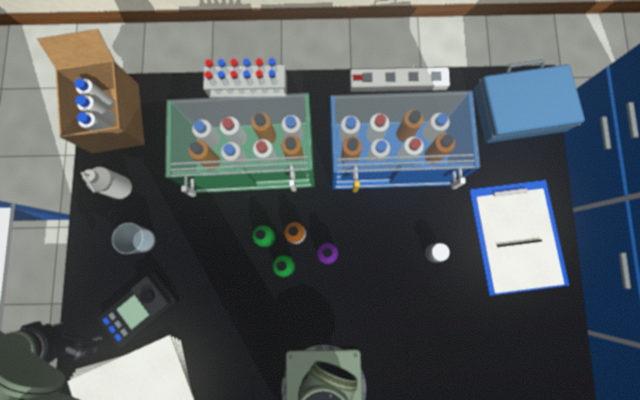

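The yellow pull is at top (356,182) and scene (299,222). It could be confused with the white blue-door pull at top (458,180) and the green cabinet's white pulls at top (190,185) and (293,182). The amber bottle is at top (295,233). The green bottles are at (263,237) and (284,267), and the purple one at (328,254). I choose the yellow pull and check it in one crop.

```bash
python3 - <<'E'
from h import *
a=cv2.imread('pics/scene1.png')[160:260,240:360]; b=cv2.imread('pics/top1.png')[150:275,250:400]
a=cv2.resize(a,(400,333),interpolation=2); b=cv2.resize(b,(400,333),interpolation=2)
cv2.imwrite('pics/c1.png',np.hstack([a,b]))
E
```

```text
(no output)
```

View pics/c1.png

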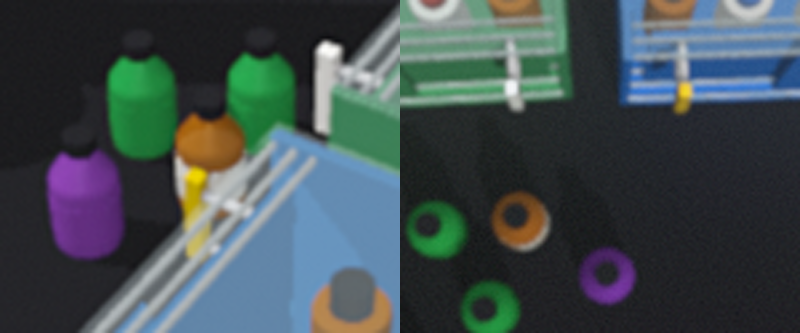

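```bash
python3 - <<'E'
from h import *
for f,(y0,y1,x0,x1) in(('scene1',(195,250,280,320)),('top1',(170,200,345,370))):
    im=np.load('pics/'+f+'.npz')['img']; h=cv2.cvtColor(im,cv2.COLOR_RGB2HSV)[y0:y1,x0:x1]
    m=(h[...,0]>20)&(h[...,0]<32)&(h[...,1]>140)&(h[...,2]>90)
    for r in np.where(m.any(1))[0]:
        c=np.where(m[r])[0]; print(f,r+y0,c.min()+x0,c.max()+x0,h[r,c,2].max())
for s in((299.3,212),(299.3,213)):
  for t in((356.8,182.5),(356.8,184)): print(s,t,tri(('scene1',)+s,('top1',)+t))
# cabinet front top edge corners (top view) 
for u,v in((331,187),(479,185),(356.8,183)): print(onz('top1',u,v,.2))
print('amber',onz('top1',297,231,.11), tri(('scene1',303,190.5),('top1',294,231.5)))
a=cv2.imread('pics/top1.png')[80:200,320:490]; cv2.imwrite('pics/c2.png',cv2.resize(a,(794,560),interpolation=2))
a=cv2.imread('pics/scene1.png')[180:330,200:410]; cv2.imwrite('pics/c3.png',cv2.resize(a,(784,560),interpolation=2))
E
```

```text
scene1 198 311 311 99
scene1 210 297 300 190
scene1 211 297 301 227
scene1 212 296 301 237
scene1 213 296 301 237
scene1 214 296 301 226
scene1 215 296 301 201
scene1 216 296 300 186
scene1 217 296 300 188
scene1 218 296 299 189
scene1 219 295 299 189
scene1 220 295 299 187
scene1 221 295 299 187
scene1 222 295 299 190
scene1 223 295 298 194
scene1 224 295 297 195
scene1 225 295 296 187
top1 182 355 357 236
top1 183 355 358 240
top1 184 355 358 241
top1 185 354 358 236
top1 186 354 357 207
top1 187 354 357 172
top1 188 354 357 163
top1 189 353 357 162
top1 190 353 357 157
top1 191 353 356 136
(299.3, 212) (356.8, 182.5) (array([ 0.53850853, -0.09417829,  0.20707488]), [np.float64(0.0006617745727426307), np.float64(0.0006617745727428128)])
(299.3, 212) (356.8, 184) (array([ 0.53621043, -0.09333658,  0.20500901]), [np.float64(0.002040547504675473), np.float64(0.002040547504675603)])
(299.3, 213) (356.8, 182.5) (array([ 0.53887075, -0.0945087 ,  0.20461454]), [np.float64(0.00046546839784418145), np.float64(0.0004654683978441194)])
(299.3, 213) (356.8, 184) (array([ 0.53656757, -0.09366522,  0.2025346 ]), [np.float64(0.001847196012617692), np.float64(0.0018471960126176508)])
[ 0.52934583 -0.03067271  0.2       ]
[ 0.52701128 -0.39850575  0.2       ]
[ 0.53820458 -0.09515051  0.2       ]
amber [0.42928334 0.06129176 0.11      ] (array([0.43072465, 0.07160129, 0.10508954]), [np.float64(0.0028832875930252604), np.float64(0.0028832875930253567)])
```

View pics/c2.png

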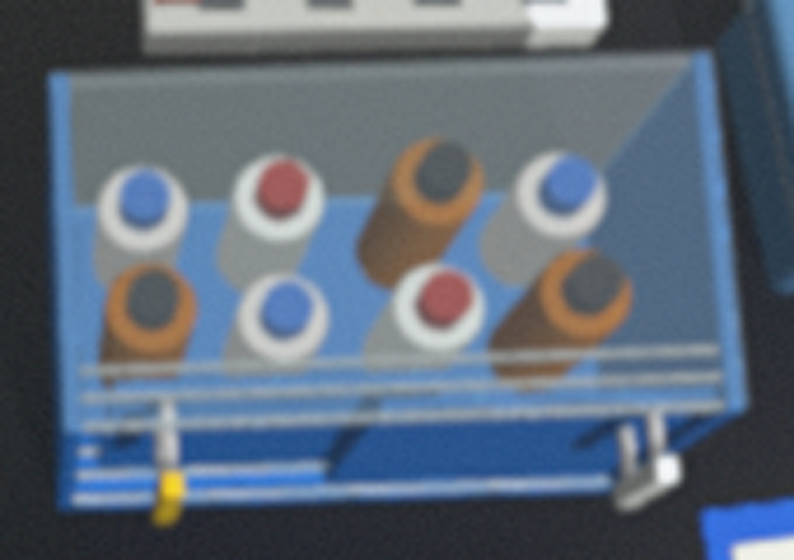

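View pics/c3.png

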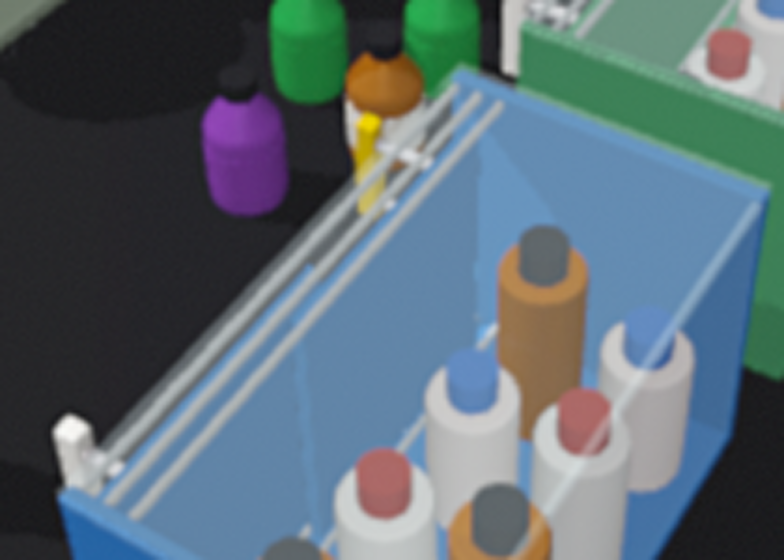

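The yellow top face is at top (356.6,183.7) and scene (299,212.5). The white blue-door pull is at top (462.8,180.2) and scene (219.3,294). The cabinet's front top edge runs from (334,172.5) to (479.5,167.4) in the top view.

```bash
python3 - <<'E'
from h import *
y=tri(('scene1',298.9,212.6),('top1',356.5,183.6)); w=tri(('scene1',219.3,294),('top1',462.8,180.2)); print(y,w)
for a,b in(((333.9,172.5),(479.5,167.4)),((330.7,95.4),(472.5,90.7))):
    p=onz('top1',*a,.22);q=onz('top1',*b,.22);d=p-q;print(p,q,np.linalg.norm(d),np.degrees(np.arctan2(-d[0],d[1])))
d=y[0]-w[0];print(np.linalg.norm(d[:2]),np.degrees(np.arctan2(-d[0],d[1])))
R=np.array(status.get_state()['ee_rot']);print('tool y angle',np.degrees(np.arctan2(-R[0,1],R[1,1])))
E
```

```text
(array([ 0.53658633, -0.09347486,  0.20380609]), [np.float64(0.000877114146674724), np.float64(0.000877114146674763)]) (array([ 0.53963462, -0.3561976 ,  0.20594207]), [np.float64(0.0012787224982948027), np.float64(0.0012787224982949705)])
[ 0.56144719 -0.03825019  0.22      ] [ 0.56701667 -0.39544112  0.22      ] 0.3572343448700124 0.8933093493768876
[ 0.76181987 -0.03476759  0.22      ] [ 0.7667697  -0.39426318  0.22      ] 0.3595296611163018 0.7888455407998071
0.26274042556796434 0.664756270542944
tool y angle -19.867645059888552
```

servo_tool([
  {"z": 0.06, "fingers": 60},
  {"x": 0.03, "y": -0.05, "z": 0.08, "rz": 0.1},
  {"x": 0.06, "y": -0.1, "z": 0.08, "rz": 0.2},
  {"x": 0.09, "y": -0.16, "z": 0.08, "rz": 0.3},
  {"x": 0.12, "y": -0.21, "z": 0.08, "rz": 0.36},
  {"x": 0.15, "y": -0.265, "z": 0.08, "rz": 0.36},
  {"x": 0.18, "y": -0.32, "z": 0.08, "rz": 0.36},
  {"x": 0.21, "y": -0.375, "z": 0.08, "rz": 0.36},
  {"x": 0.24, "y": -0.43, "z": 0.08, "rz": 0.36},
  {"x": 0.27, "y": -0.485, "z": 0.08, "rz": 0.36},
  {"x": 0.3, "y": -0.54, "z": 0.08, "rz": 0.36},
  {"x": 0.32, "y": -0.595, "z": 0.08, "rz": 0.36},
])

```text
$.commands[0]: bad value
```

servo_tool([
  {"x": 0.022, "y": -0.0395},
  {"x": 0.022, "y": -0.0395},
  {"x": 0.022, "y": -0.0395},
])

```text
$.commands[0]: bad value
```

```bash
python3 - <<'E'
from h import *
c=snap('wrist','w1'); s=status.get_state(); print(s['time'],s['ee_pos'],np.array(s['ee_rot']).round(3).tolist(),s['gripper_width'],c['pose'].round(3).tolist())
K=c['camera_matrix'];T=np.linalg.inv(c['pose'])
for z in(.205,.188): p=K@(T@[.5366,-.0935,z,1])[:3];print(p[:2]/p[2])
E
```

```text
0.15 [0.19532056 0.54043664 0.23068451] [[-0.94, 0.34, -0.0], [0.34, 0.94, -0.001], [0.0, -0.001, -1.0]] 0.08531492037492422 [[0.341, 0.892, 0.297, 0.12], [0.94, -0.323, -0.109, 0.569], [-0.001, 0.317, -0.949, 0.374], [0.0, 0.0, 0.0, 1.0]]
[-122.02594372  693.98809796]
[-102.6012627   667.65666353]
```

View pics/w1.png

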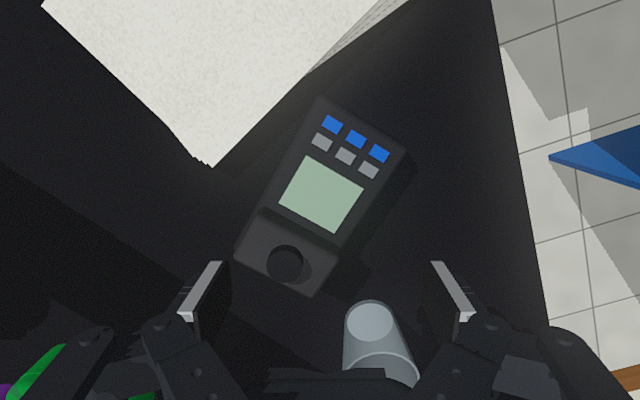

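The move was refused, so the arm has not moved. The picture shows only the bench under the start pose. I'll give every field in each row.

servo_tool([
  {"x": 0, "y": 0, "z": 0.06, "rx": 0, "ry": 0, "rz": 0, "fingers": 60},
  {"x": 0.03, "y": -0.05, "z": 0.08, "rx": 0, "ry": 0, "rz": 0.1, "fingers": 60},
  {"x": 0.06, "y": -0.1, "z": 0.08, "rx": 0, "ry": 0, "rz": 0.2, "fingers": 60},
  {"x": 0.09, "y": -0.16, "z": 0.08, "rx": 0, "ry": 0, "rz": 0.3, "fingers": 60},
  {"x": 0.12, "y": -0.21, "z": 0.08, "rx": 0, "ry": 0, "rz": 0.36, "fingers": 60},
  {"x": 0.15, "y": -0.265, "z": 0.08, "rx": 0, "ry": 0, "rz": 0.36, "fingers": 60},
  {"x": 0.18, "y": -0.32, "z": 0.08, "rx": 0, "ry": 0, "rz": 0.36, "fingers": 60},
  {"x": 0.21, "y": -0.375, "z": 0.08, "rx": 0, "ry": 0, "rz": 0.36, "fingers": 60},
  {"x": 0.24, "y": -0.43, "z": 0.08, "rx": 0, "ry": 0, "rz": 0.36, "fingers": 60},
  {"x": 0.27, "y": -0.485, "z": 0.08, "rx": 0, "ry": 0, "rz": 0.36, "fingers": 60},
  {"x": 0.3, "y": -0.54, "z": 0.08, "rx": 0, "ry": 0, "rz": 0.36, "fingers": 60},
  {"x": 0.32, "y": -0.595, "z": 0.08, "rx": 0, "ry": 0, "rz": 0.36, "fingers": 60},
], force=40)

```text
time: 1.65
ee_pos: [0.5162, -0.0562, 0.311]
ee_rot: [[-1.0, -0.013, -0.0], [-0.013, 1.0, 0.0], [0.0, 0.0, -1.0]]
ft_force: [0.8, 0.5, 0.1]
gripper_width: 0.0512
grasp_force: 0.0
```

```bash
python3 - <<'E'
from h import *
c=snap('wrist','w2'); s=status.get_state(); print(s['time'],s['ee_pos'],c['pose'].round(3).tolist())
K=c['camera_matrix'];T=np.linalg.inv(c['pose'])
for z in(.205,.188): p=K@(T@[.5366,-.0935,z,1])[:3];print(p[:2]/p[2])
E
```

```text
1.7 [ 0.51820779 -0.06292292  0.31039501] [[-0.012, 0.948, 0.317, 0.436], [1.0, 0.011, 0.004, -0.057], [0.001, 0.317, -0.948, 0.454], [0.0, 0.0, 0.0, 1.0]]
[278.88521068 217.6316092 ]
[281.54435151 210.17111017]
```

View pics/w2.png

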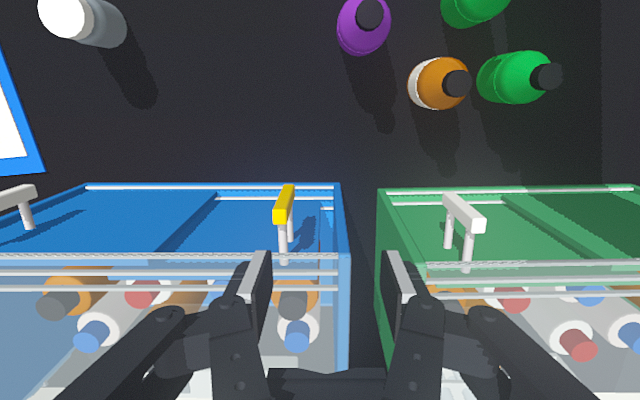

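The yellow top face is at (279,216), against a prediction of (279,217.6), so the estimate holds.

servo_tool([
  {"x": 0.021, "y": -0.039, "z": 0, "rx": 0, "ry": 0, "rz": 0, "fingers": 60},
  {"x": 0.021, "y": -0.039, "z": 0, "rx": 0, "ry": 0, "rz": 0, "fingers": 60},
  {"x": 0.021, "y": -0.039, "z": 0, "rx": 0, "ry": 0, "rz": 0, "fingers": 60},
  {"x": 0.021, "y": -0.039, "z": 0, "rx": 0, "ry": 0, "rz": 0, "fingers": 60},
])

```text
time: 2.2
ee_pos: [0.536, -0.0921, 0.3115]
ee_rot: [[-1.0, -0.014, -0.0], [-0.014, 1.0, 0.0], [0.0, 0.0, -1.0]]
ft_force: [-1.0, 0.1, -0.5]
gripper_width: 0.0512
grasp_force: 0.0
```

servo_tool([
  {"x": 0, "y": -0.001, "z": -0.04, "rx": 0, "ry": 0, "rz": 0, "fingers": 60},
  {"x": 0, "y": -0.001, "z": -0.08, "rx": 0, "ry": 0, "rz": 0, "fingers": 60},
  {"x": 0, "y": -0.001, "z": -0.11, "rx": 0, "ry": 0, "rz": 0, "fingers": 60},
  {"x": 0, "y": -0.001, "z": -0.14, "rx": 0, "ry": 0, "rz": 0, "fingers": 60},
  {"x": 0, "y": -0.001, "z": -0.14, "rx": 0, "ry": 0, "rz": 0, "fingers": 60},
  {"x": 0, "y": -0.001, "z": -0.14, "rx": 0, "ry": 0, "rz": 0, "fingers": 60},
  {"x": 0, "y": -0.001, "z": -0.14, "rx": 0, "ry": 0, "rz": 0, "fingers": 30},
  {"x": 0, "y": -0.001, "z": -0.14, "rx": 0, "ry": 0, "rz": 0, "fingers": 0},
  {"x": 0, "y": -0.001, "z": -0.14, "rx": 0, "ry": 0, "rz": 0, "fingers": 0},
  {"x": 0, "y": -0.001, "z": -0.14, "rx": 0, "ry": 0, "rz": 0, "fingers": 0},
], force=40)

```text
time: 3.45
ee_pos: [0.5369, -0.0942, 0.1724]
ee_rot: [[-1.0, -0.013, 0.002], [-0.013, 1.0, 0.0], [-0.002, 0.0, -1.0]]
ft_force: [-0.9, 1.8, 5.2]
gripper_width: 0.0108
grasp_force: 40.8
```

The bar is gripped. Next I slide it right.

servo_tool([
  {"x": 0, "y": -0.008, "z": 0, "rx": 0, "ry": 0, "rz": 0, "fingers": 0},
  {"x": 0, "y": -0.016, "z": 0, "rx": 0, "ry": 0, "rz": 0, "fingers": 0},
  {"x": 0, "y": -0.024, "z": 0, "rx": 0, "ry": 0, "rz": 0, "fingers": 0},
  {"x": 0, "y": -0.032, "z": 0, "rx": 0, "ry": 0, "rz": 0, "fingers": 0},
  {"x": 0.001, "y": -0.04, "z": 0, "rx": 0, "ry": 0, "rz": 0, "fingers": 0},
  {"x": 0.001, "y": -0.048, "z": 0, "rx": 0, "ry": 0, "rz": 0, "fingers": 0},
  {"x": 0.001, "y": -0.056, "z": 0, "rx": 0, "ry": 0, "rz": 0, "fingers": 0},
  {"x": 0.001, "y": -0.064, "z": 0, "rx": 0, "ry": 0, "rz": 0, "fingers": 0},
  {"x": 0.001, "y": -0.072, "z": 0, "rx": 0, "ry": 0, "rz": 0, "fingers": 0},
  {"x": 0.001, "y": -0.072, "z": 0, "rx": 0, "ry": 0, "rz": 0, "fingers": 0},
])

```text
time: 4.7
ee_pos: [0.5379, -0.167, 0.1724]
ee_rot: [[-1.0, -0.013, 0.002], [-0.013, 1.0, -0.001], [-0.002, -0.001, -1.0]]
ft_force: [-0.8, -1.6, 5.9]
gripper_width: 0.0113
grasp_force: 40.8
```

servo_tool([
  {"x": 0, "y": -0.003, "z": 0, "rx": 0, "ry": 0, "rz": 0, "fingers": 0},
  {"x": 0, "y": -0.006, "z": 0, "rx": 0, "ry": 0, "rz": 0, "fingers": 0},
  {"x": 0, "y": -0.009, "z": 0, "rx": 0, "ry": 0, "rz": 0, "fingers": 0},
  {"x": 0, "y": -0.011, "z": 0, "rx": 0, "ry": 0, "rz": 0, "fingers": 0},
  {"x": 0, "y": -0.011, "z": 0, "rx": 0, "ry": 0, "rz": 0, "fingers": 0},
])

```text
time: 5.32
ee_pos: [0.538, -0.1764, 0.1724]
ee_rot: [[-1.0, -0.013, 0.002], [-0.013, 1.0, 0.002], [-0.002, 0.002, -1.0]]
ft_force: [0.5, 3.4, 5.7]
gripper_width: 0.011
grasp_force: 40.9
```

servo_tool([
  {"x": 0, "y": -0.002, "z": 0, "rx": 0, "ry": 0, "rz": 0, "fingers": 0},
  {"x": 0, "y": -0.004, "z": 0, "rx": 0, "ry": 0, "rz": 0, "fingers": 0},
  {"x": 0, "y": -0.004, "z": 0, "rx": 0, "ry": 0, "rz": 0, "fingers": 0},
])

```text
time: 5.7
ee_pos: [0.538, -0.1764, 0.1724]
ee_rot: [[-1.0, -0.012, 0.001], [-0.012, 1.0, 0.009], [-0.002, 0.009, -1.0]]
ft_force: [0.4, 16.9, 8.1]
gripper_width: 0.011
grasp_force: 41.6
```

The door is at its stop: it stalled at 82 mm with 17 N. I'll relax the push, open and rise.

servo_tool([
  {"x": 0, "y": 0.0045, "z": 0, "rx": 0, "ry": 0, "rz": 0, "fingers": 0},
  {"x": 0, "y": 0.0045, "z": 0, "rx": 0, "ry": 0, "rz": 0, "fingers": 60},
  {"x": 0, "y": 0.0045, "z": 0, "rx": 0, "ry": 0, "rz": 0, "fingers": 60},
  {"x": 0, "y": 0.0045, "z": 0, "rx": 0, "ry": 0, "rz": 0, "fingers": 60},
  {"x": 0, "y": 0.0045, "z": 0, "rx": 0, "ry": 0, "rz": 0, "fingers": 60},
  {"x": 0, "y": 0.0045, "z": 0.03, "rx": 0, "ry": 0, "rz": 0, "fingers": 60},
  {"x": 0, "y": 0.0045, "z": 0.07, "rx": 0, "ry": 0, "rz": 0, "fingers": 60},
  {"x": 0, "y": 0.0045, "z": 0.11, "rx": 0, "ry": 0, "rz": 0, "fingers": 60},
  {"x": 0, "y": 0.0045, "z": 0.15, "rx": 0, "ry": 0, "rz": 0, "fingers": 60},
  {"x": 0, "y": 0.0045, "z": 0.15, "rx": 0, "ry": 0, "rz": 0, "fingers": 60},
  {"x": 0, "y": 0.0045, "z": 0.15, "rx": 0, "ry": 0, "rz": 0, "fingers": 60},
])

```text
time: 7.08
ee_pos: [0.537, -0.1766, 0.3204]
ee_rot: [[-1.0, -0.013, -0.001], [-0.013, 1.0, 0.001], [0.001, 0.001, -1.0]]
ft_force: [0.4, 0.4, -0.4]
gripper_width: 0.0513
grasp_force: 0.0
```

```bash
python3 - <<'E'
from h import *
c=snap('wrist','w3'); s=status.get_state(); print(s['time'],s['ee_pos'])
K=c['camera_matrix'];T=np.linalg.inv(c['pose'])
for q in((.538,-.1755),(.5396,-.356)): p=K@(T@[*q,.205,1])[:3];print(p[:2]/p[2])
E
```

```text
7.125 [ 0.5368118  -0.17657597  0.31985771]
[326.7641945  191.89723501]
[105.2434039 191.2994252]
```

View pics/w3.png

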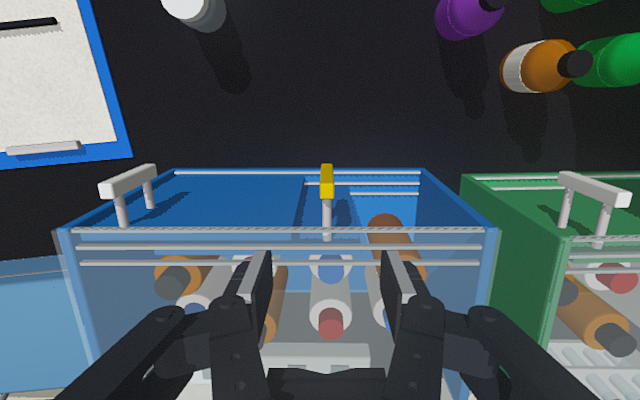

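The yellow pull is at (327,190), where it was left at the stop, and the left bay is open. The white pull is at (105,191), its predicted start place. The amber bottle is upright at (540,65), and the gripper is clear.

```bash
python3 -c "
from plant import arm
print(arm.sign_off())"
```

```text
the job is handed in; nothing more can be done
None
```

I slid the left-hand blue door right to its stop (82 mm of travel, then it stalled), let go of the pull, left the neighbouring door and the amber bottle where they were, and handed the job in; no verdict came back.

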